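# Clamp the support rod to its bracket with a U-clamp

## Robot

A 7-joint arm with a two-finger parallel gripper is mounted at the origin on the work surface. World frame = base frame: x ahead of the robot, y to its left, z up, the work surface at z = 0. Lengths are in m, angles in rad, forces in N, time in s.
With the tool pointing down it reaches from about 0.425 to 0.875 m from the base axis. Payload 8.4 kg.
Tool frame: the origin (TCP) lies midway between the tips of the shut fingers; the grasp point (between the pads) lies env.pinch_z behind it (env.pinch_z is the distance from the TCP to the grasp point, in m); z points along the fingers, y is the line along which they close (so a half turn about z gives the same grasp; the last joint's range is limited). The gripper opens to 87 mm and grips with 3 to 60 N. Pads are 19 mm wide; open, the fingers measure 117 mm over their backs; the gripper's body (75 mm by 190 mm) begins 51 mm behind the grasp point.
Start: joints at [1.146, 0.333, 0.04, 1.465, -0.013, 1.343, -0.059], TCP at [0.208, -0.616, 0.223] pointing down, gripper open.
Joint ranges: [-2.58, 2.58], [-0.38, 2.09], [-1.3, 1.39], [0.25, 2.4], [-1.5, 4.64], [0.08, 2.09], [-2.65, 2.65]. Speed limits (rad/s): [2.22, 2.22, 2.79, 2.79, 3.14, 3.14, 3.14].

## Interface

Orientations are given as a rotation vector (axis times angle).
In Python, from bench import env gives the robot as it stands. The module is installed in compiled form; this text tells all that it offers.
- The arm moves only by the shell command python3 -m jog 'ROWS' [FORCE]. ROWS is JSON, one flat list of numbers, 7 for each row, row after row: the gripper's target within -1 to 1 (shut at 1, half-way at 0, fully open at -1), then the shift along the tool's x, y, z in mm, then the turn, a rotation vector about the tool's x, y, z in rad. In form: [gripper, x, y, z, rx, ry, rz, gripper, x, y, z, rx, ry, rz, ...]. A call has 1 to 10 rows; each row shifts and turns the commanded pose from where the row before left it, along the tool's axes as they then stand; what a row does not reach is not made up. A row lasts 1/8 s, in which the tool goes at most 62.5 mm and 10.7 degrees, less where a joint would pass 70% of its speed; a pose out of reach is approached as far as the arm can. A call is refused whole if a number of a shift passes 62.5 or a number of a turn 0.188, either way. A call with a gripper value outside its range is refused whole. The fingers move at their own pace and stop on an object; FORCE is the grip in N (left out, the last holds). Time passes only in rows, so rows that do not move let the fingers close. It gives the time, the measured TCP pose, the force, the opening and the grip force at its end, in the units of the state.
- env.get_state(): the state, without advancing time (a new reading comes with each control period).
- env.camera(name): name is "scene" or "side" or "wrist"; returns a dict with "color" (420x560x3 uint8, blue, green, red), "fx", "fy", "cx", "cy" (pixels), "world_to_cam" (4x4, takes a point from world to camera coordinates). Camera axes: x right, y down, z forward; pixel columns grow to the right and rows downward; lengths in m; the calibration is good to about 2 mm. A picture is of the moment at which its call begins. There is no depth.
- env.job_done(): hands the job in; it is judged then, once.
The state is a dict: "t": time; "q": joint angles; "qvel": joint speeds; "joint_efforts": joint torques, N m; "ee_pos": TCP position; "eef_rot": TCP orientation; "wrist_force": force on the tool from outside, world axes, zero at the start; "moment": the same for the moment, N m; "finger_gap": finger opening in m; "grasp_force": force on a finger pad.
Only numpy, scipy, OpenCV 4.12 (cv2) and the standard library are available. Lean on these libraries where they do the work, as an engineer would, in place of code of your own. Each camera call takes 0.05 s, during which the arm holds its last target. There are 200 camera calls.

## Task

Fasten the steel rod to its bench bracket: take the U-clamp that is wide enough to straddle the rod, lift it out of its white block and set it down over the rod, so that both legs pass through the two holes in the bracket plate, one on either side of the rod, and the crossbar rests on the rod. Leave the narrow U-clamp standing in its block.

Things in the scene. Friction and masses are not known exactly. Their poses are not given: they have to be found in the camera images.
- wide_clamp: Wide steel U-clamp, legs down in a white block (50x110x36 mm, sockets 28 deep). Origin midway between the leg ends; z up, y leg to leg, x across the flat U. In mm: legs 12 thick, 62 long, at y=+-30; crossbar z 62-74, 72 wide (y), 12 thick; grey plastic grip on top z 74-108, 40 wide (y), 14 thick: fingers closing along x take it from above. Same after a half turn. 0.2 kg.
- narrow_clamp: Narrow U-clamp in a like white block; same make, heights and axes as the wide one, but its legs are 34 mm apart between centres (22 mm free, less than the rod), crossbar 46 mm and grip 30 mm wide. Origin midway between the leg ends. Leave it alone.
- bracket: Fixed bracket with the rod. Origin: centre of its underside on the bench; z up, x along the rod, y across. In mm: dark base 100x140x8; aluminium plate 80 (x) by 120 (y), z 60-70, with two through holes at x=0, y=+-30, each 32 (x) by 26 (y), free below down to z=8; two saddles 10 thick, 34 wide at x=+-33 prop the rod.
- rod_seat (a point): Point on top of the steel rod midway between the two holes, 96 mm above the bench, where the middle of the crossbar's underside comes to rest (leg ends then 34 mm above the bench). Axes as the bracket's. Rod 26 mm in diameter, level, from x=-80 to +110 mm, with a grey boss head 28x36x36 mm on its +x end (centre x=104 mm).
Not all that is in view belongs to the job. Of the things that look like the bracket, the largest one is meant.

How it is judged:
By the outcome, as a careful person would: the job done as asked, in the order asked, and still so for the second after the job is handed in, with the robot touching nothing.
It also fails if it takes over 38 s, if anything falls off the work surface, if the arm or the gripper's body presses on something with over 40 N, if the wrist force passes 120 N, or if a joint passes its speed limit or range.

## Working session

There is one attempt and no reset: what is moved stays moved. The work goes in short steps, Python scripts to look and compute and a shell command to move; the robot and the scene stay as the last step left them, time stands still between calls to the robot, and variables do not carry over. Pictures are saved under pics/ and viewed, at most 10 in all, crops included, and the job is handed in when it is done.

```bash
mkdir -p pics; python3 - <<'E'
from bench import env
import cv2,numpy as np,pickle
s=env.get_state();print({k:np.round(v,3) for k,v in s.items()},env.pinch_z)
for n in("scene","side","wrist"):
    c=env.camera(n);cv2.imwrite(f"pics/{n}0.png",c["color"]);pickle.dump(c,open(f"{n}0.pkl","wb"))
    W=np.linalg.inv(c["world_to_cam"]);print(n,c["fx"],c["cx"],c["cy"],W.round(3).tolist())
E
```

```text
{'t': np.float64(0.0), 'q': array([ 1.146,  0.334,  0.04 ,  1.466, -0.013,  1.343, -0.059]), 'qvel': array([ 0.002,  0.001,  0.001, -0.   , -0.   , -0.   ,  0.001]), 'joint_efforts': array([ 1.0000e-03, -6.5635e+01,  1.3350e+00, -4.0381e+01, -6.0000e-02,
        4.5000e-02,  0.0000e+00]), 'ee_pos': array([ 0.208, -0.615,  0.222]), 'eef_rot': array([-3.098e+00, -5.090e-01,  1.000e-03]), 'wrist_force': array([ 0.285, -0.265,  0.088]), 'moment': array([ 0.03 ,  0.031, -0.008]), 'grasp_force': np.float64(0.0), 'finger_gap': np.float64(0.087)} 0.0187
scene 435.19367835134295 282.26217987545226 212.2691427074977 [[-0.665, 0.628, -0.404, 0.838], [0.747, 0.554, -0.368, 0.321], [-0.007, -0.546, -0.838, 0.97], [0.0, 0.0, 0.0, 1.0]]
side 410.511490316485 279.8740547464171 214.31785356190125 [[-0.851, -0.408, 0.33, 0.111], [-0.524, 0.64, -0.561, 0.437], [0.017, -0.651, -0.759, 0.786], [0.0, 0.0, 0.0, 1.0]]
wrist 332.9798326479005 277.1463097351622 203.77360708834127 [[0.321, -0.919, -0.229, 0.27], [-0.947, -0.312, -0.075, -0.595], [-0.002, 0.241, -0.97, 0.384], [0.0, 0.0, 0.0, 1.0]]
```

View pics/scene0.png

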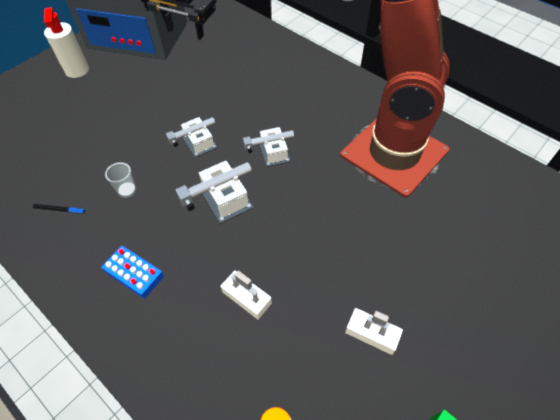

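View pics/side0.png

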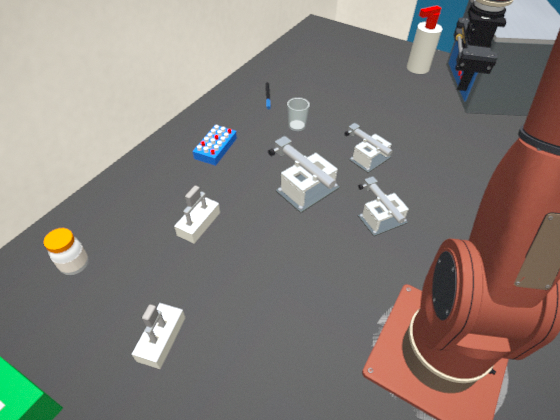

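The scene picture shows two white blocks with clamps: A at (246,293) and B at (375,328). It also shows three bracket-like things: a large one at (225,190) and two small ones at (198,135) and (273,145). The side picture has A at (198,217), B at (158,330) and the large bracket at (307,178). The large bracket is the target. A close crop should tell which clamp is wide.

```bash
python3 - <<'E'
import cv2,numpy as np
a=cv2.imread("pics/scene0.png");b=cv2.imread("pics/side0.png")
f=lambda i,x,y,w=80,h=60:cv2.resize(i[y:y+h,x:x+w],(400,300),interpolation=cv2.INTER_CUBIC)
cv2.imwrite("pics/crop1.png",np.vstack([np.hstack([f(a,206,263),f(a,335,298)]),np.hstack([f(b,160,183),f(b,118,302,88,66)])]))
cv2.imwrite("pics/crop2.png",np.hstack([cv2.resize(a[155:225,170:260],None,fx=4.4,fy=4.4,interpolation=2),cv2.resize(b[135:205,262:352],None,fx=4.4,fy=4.4,interpolation=2)]))
E
```

```text
(no output)
```

View pics/crop1.png

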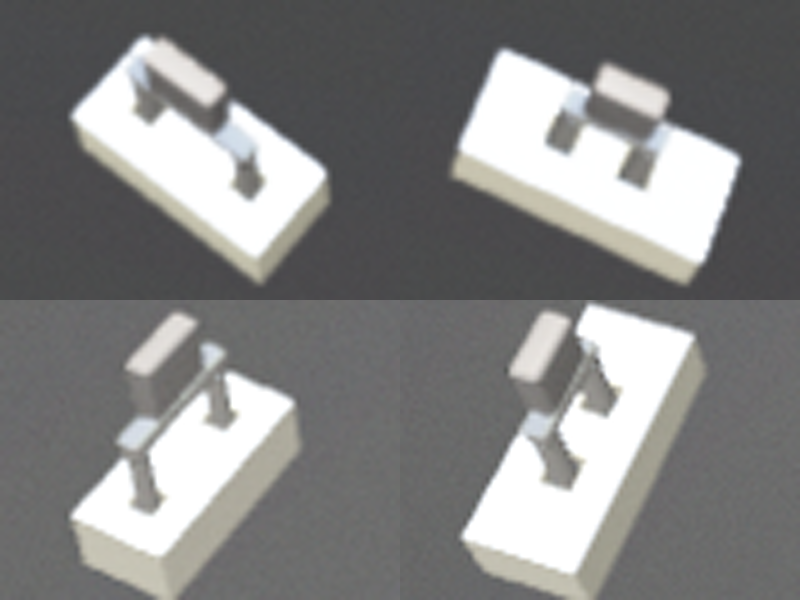

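View pics/crop2.png

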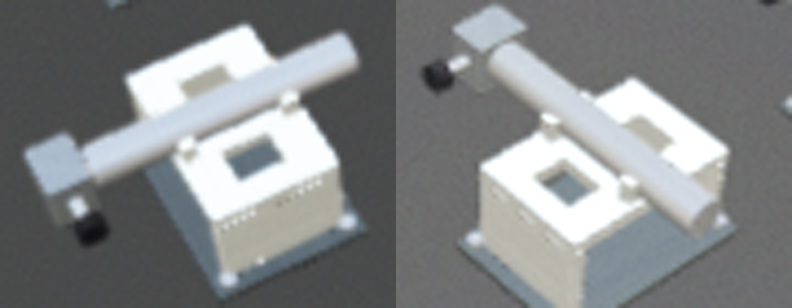

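The crop settles it. A (left column, scene about (246,290)) has its legs far apart and close to the block ends, so it is the wide clamp. B's legs are close together, so it is the narrow one. In the large-bracket crop all four plate corners are visible in both views, and the boss points to image left.

```bash
cat > h.py <<'E'
import numpy as np,pickle
from scipy.spatial.transform import Rotation as R
def plane(c,p,z):
    W=np.linalg.inv(c["world_to_cam"]);p=np.atleast_2d(p)
    d=np.c_[(p[:,0]-c["cx"])/c["fx"],(p[:,1]-c["cy"])/c["fy"],np.ones(len(p))]@W[:3,:3].T
    o=W[:3,3];return (o+d*((z-o[2])/d[:,2])[:,None])[:,:2]
def proj(c,P):
    P=np.atleast_2d(P);q=P@c["world_to_cam"][:3,:3].T+c["world_to_cam"][:3,3]
    return np.c_[q[:,0]/q[:,2]*c["fx"]+c["cx"],q[:,1]/q[:,2]*c["fy"]+c["cy"]]
def rect(Q):
    L=[np.linalg.norm(Q[i]-Q[i-1]) for i in range(4)];c=Q.mean(0)
    e=Q[2]-Q[1]+Q[3]-Q[0];f=Q[1]-Q[0]+Q[2]-Q[3]
    return c.round(4),np.round(L,4),"dir12",np.degrees(np.arctan2(e[1],e[0])).round(1),"dir01",np.degrees(np.arctan2(f[1],f[0])).round(1)
E
python3 - <<'E'
from h import *
S=pickle.load(open("scene0.pkl","rb"));D=pickle.load(open("side0.pkl","rb"))
u=lambda o,s,p:np.array(o)+(np.array(p,float)+.5)/s-.5
print("plate",rect(plane(S,u((170,155),4.4,[(127,77),(245,25),(338,160),(215,222)]),.07)))
print("plate side",rect(plane(D,u((262,135),4.4,[(632-396,78),(728-396,152),(585-396,243),(482-396,170)]),.07)))
print("blockA",rect(plane(S,u((206,263),5,[(72,118),(147,38),(328,172),(262,260)]),.036)))
print("blockA side",rect(plane(D,u((160,183),5,[(72,518-300),(163,558-300),(298,402-300),(220,350-300)]),.036)))
print("gripA",rect(plane(S,u((206,263),5,[(150,52),(165,38),(227,84),(212,102)]),.116)))
print("gripA side",rect(plane(D,u((160,183),5,[(128,67),(153,78),(197,25),(176,13)]),.116)))
s=pickle.load(open("scene0.pkl","rb"))
E
python3 -c "
from bench import env;from scipy.spatial.transform import Rotation as R
print(R.from_rotvec(env.get_state()['eef_rot']).as_matrix().round(3))"
```

```text
plate (array([ 0.4365, -0.2546]), array([0.1215, 0.0787, 0.1188, 0.0805]), 'dir12', np.float64(72.3), 'dir01', np.float64(163.1))
plate side (array([ 0.4349, -0.2565]), array([0.1216, 0.0823, 0.1136, 0.0803]), 'dir12', np.float64(73.2), 'dir01', np.float64(163.6))
blockA (array([ 0.6052, -0.0078]), array([0.1128, 0.0518, 0.1095, 0.0504]), 'dir12', np.float64(94.1), 'dir01', np.float64(-175.0))
blockA side (array([ 0.6051, -0.0137]), array([0.1226, 0.051 , 0.1109, 0.0547]), 'dir12', np.float64(-86.0), 'dir01', np.float64(178.4))
gripA (array([ 0.6038, -0.0081]), array([0.0362, 0.009 , 0.0351, 0.0102]), 'dir12', np.float64(92.6), 'dir01', np.float64(-177.6))
gripA side (array([ 0.6032, -0.0095]), array([0.0379, 0.0136, 0.0363, 0.0129]), 'dir12', np.float64(-83.9), 'dir01', np.float64(179.9))
[[ 0.947  0.32  -0.   ]
 [ 0.32  -0.947  0.001]
 [-0.    -0.001 -1.   ]]
```

```bash
cat >> h.py <<'E'
def rows(st,pos,yaw,n,g):
    """print n equal rows from the measured pose to pos (m), tool-x yaw (deg), tool down"""
    M=R.from_rotvec(st["eef_rot"]).as_matrix();y0=np.degrees(np.arctan2(M[1,0],M[0,0]))
    d=(np.array(pos)-st["ee_pos"])*1000/n;dy=(yaw-y0)/n
    print("yaw now",y0.round(2),"tilt z",M[:,2].round(4),"delta mm",(d*n).round(1))
    for i in range(n):
        a=np.radians(y0+dy*i);x=[np.cos(a),np.sin(a)];y=[np.sin(a),-np.cos(a)]
        print([g,*np.round([d[:2]@x,d[:2]@y,-d[2]],1).tolist(),0,0,round(float(-np.radians(dy)),4)])
E
python3 - <<'E'
from h import *;from bench import env
rows(env.get_state(),[.6035,-.009,.2],93.5,20,-1)
E
```

```text
yaw now 18.67 tilt z [-5.0e-04  1.2e-03 -1.0e+00] delta mm [395.6 606.5 -21.9]
[-1, 28.4, -22.4, 1.1, 0, 0, -0.0653]
[-1, 29.8, -20.5, 1.1, 0, 0, -0.0653]
[-1, 31.1, -18.5, 1.1, 0, 0, -0.0653]
[-1, 32.3, -16.4, 1.1, 0, 0, -0.0653]
[-1, 33.3, -14.3, 1.1, 0, 0, -0.0653]
[-1, 34.1, -12.1, 1.1, 0, 0, -0.0653]
[-1, 34.8, -9.8, 1.1, 0, 0, -0.0653]
[-1, 35.4, -7.5, 1.1, 0, 0, -0.0653]
[-1, 35.8, -5.2, 1.1, 0, 0, -0.0653]
[-1, 36.1, -2.9, 1.1, 0, 0, -0.0653]
[-1, 36.2, -0.5, 1.1, 0, 0, -0.0653]
[-1, 36.2, 1.9, 1.1, 0, 0, -0.0653]
[-1, 36.0, 4.2, 1.1, 0, 0, -0.0653]
[-1, 35.6, 6.6, 1.1, 0, 0, -0.0653]
[-1, 35.1, 8.9, 1.1, 0, 0, -0.0653]
[-1, 34.5, 11.1, 1.1, 0, 0, -0.0653]
[-1, 33.7, 13.4, 1.1, 0, 0, -0.0653]
[-1, 32.7, 15.5, 1.1, 0, 0, -0.0653]
[-1, 31.6, 17.6, 1.1, 0, 0, -0.0653]
[-1, 30.4, 19.7, 1.1, 0, 0, -0.0653]
```

```bash
python3 -m jog '[-1,28,-22,0,0,0,-0.065,-1,30,-20,0,0,0,-0.065,-1,31,-18,0,0,0,-0.065,-1,32,-16,0,0,0,-0.065,-1,33,-14,0,0,0,-0.065,-1,34,-12,0,0,0,-0.065,-1,35,-10,0,0,0,-0.065,-1,35,-8,0,0,0,-0.065,-1,36,-5,0,0,0,-0.065,-1,36,-3,0,0,0,-0.065]' && python3 -m jog '[-1,36,-1,0,0,0,-0.065,-1,36,2,0,0,0,-0.065,-1,36,4,0,0,0,-0.065,-1,36,7,0,0,0,-0.065,-1,35,9,2,0,0,-0.065,-1,34,11,4,0,0,-0.065,-1,34,13,4,0,0,-0.065,-1,33,15,4,0,0,-0.065,-1,32,18,4,0,0,-0.065,-1,30,20,4,0,0,-0.065]' && python3 - <<'E'
from h import *;from bench import env;import cv2
c=env.camera("wrist");cv2.imwrite("pics/w1.png",c["color"]);pickle.dump(c,open("w1.pkl","wb"))
rows(env.get_state(),[.6035,-.009,.2],93.5,1,-1);print(proj(c,[[.6035,-.009,.116]]))
E
```

```text
t: 1.4
ee_pos: [0.4071, -0.3129, 0.2226]
eef_rot: [2.772, 1.479, 0.0]
wrist_force: [-0.1, -0.6, 0.1]
finger_gap: 0.087
grasp_force: 0.0
t: 2.65
ee_pos: [0.6054, -0.0098, 0.2004]
eef_rot: [-2.155, -2.286, -0.001]
wrist_force: [0.5, -0.7, 0.4]
finger_gap: 0.0873
grasp_force: 0.0
yaw now 93.84 tilt z [ 3.0e-04  3.6e-03 -1.0e+00] delta mm [-3.1 -4.5  0.3]
[-1, -4.3, -3.4, -0.3, 0, 0, 0.0059]
[[275.24408065 208.0605073 ]]
```

View pics/w1.png

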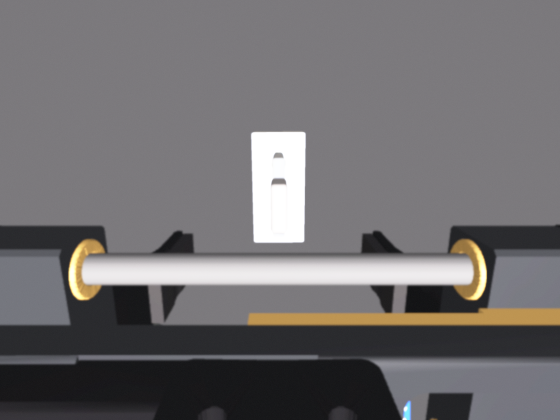

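The wrist picture shows the wide clamp's block spanning (252..305, 132..242) with the grip on it at about (279,208), squared up with the image. I'll measure it by mask.

```bash
python3 - <<'E'
from h import *;from bench import env;import cv2
c=env.camera("wrist");im=c["color"];g=cv2.cvtColor(im,6)
print(proj(c,[[.6035,-.009,.116]]))
m=np.zeros_like(g);m[100:250,220:340]=(g[100:250,220:340]>130)*255
k=max(cv2.findContours(m,0,2)[0],key=cv2.contourArea)
(q)=cv2.boxPoints(cv2.minAreaRect(k));print(q.round(1).tolist());print("block",rect(plane(c,q,.036)))
print(g[205:213:2,265:294].tolist());print(g[170:240,279].tolist())
E
```

```text
[[273.07432204 215.17098843]]
[[249.0, 136.0], [304.0, 136.0], [304.0, 248.0], [249.0, 248.0]]
block (array([ 0.6061, -0.0096]), array([0.1144, 0.0528, 0.1144, 0.0573]), 'dir12', np.float64(-86.1), 'dir01', np.float64(3.9))
[[255, 255, 255, 253, 249, 253, 254, 255, 255, 255, 255, 255, 255, 255, 255, 255, 255, 255, 254, 252, 255, 255, 255, 255, 255, 255, 255, 255, 255], [255, 255, 255, 253, 249, 253, 254, 255, 255, 255, 255, 255, 255, 255, 255, 255, 255, 255, 254, 252, 255, 255, 255, 255, 255, 255, 255, 255, 255], [255, 255, 255, 253, 249, 253, 254, 255, 255, 255, 255, 255, 255, 255, 255, 255, 255, 255, 254, 252, 255, 255, 255, 255, 255, 255, 255, 255, 255], [255, 255, 255, 253, 249, 253, 254, 255, 255, 255, 255, 255, 255, 255, 255, 255, 255, 255, 254, 252, 255, 255, 255, 255, 255, 255, 255, 255, 255]]
[254, 254, 253, 254, 253, 253, 253, 253, 253, 253, 253, 253, 253, 252, 231, 163, 128, 124, 126, 126, 140, 192, 239, 252, 254, 255, 255, 255, 255, 255, 255, 255, 255, 255, 255, 255, 255, 255, 255, 255, 255, 255, 255, 255, 255, 255, 255, 255, 255, 255, 255, 255, 255, 255, 255, 255, 255, 255, 255, 255, 255, 255, 255, 255, 255, 255, 255, 255, 254, 253]
```

```bash
python3 - <<'E'
from h import *;from bench import env
c=env.camera("wrist")
p=plane(c,[[276.5,214.5],[269,214.5],[284,214.5]],.116);print(p.round(4))
rows(env.get_state(),[*p[0],.2],93.9,1,-1)
E
```

```text
[[ 0.605  -0.01  ]
 [ 0.5993 -0.0104]
 [ 0.6107 -0.0097]]
yaw now 93.46 tilt z [-8.0e-04  1.8e-03 -1.0e+00] delta mm [-0.  -1.4  0. ]
[-1, -1.4, -0.1, -0.0, 0, 0, -0.0077]
```

```bash
python3 -m jog '[-1,-1,0,20,0,0,-0.007,-1,0,0,25,0,0,0,-1,0,0,25,0,0,0,-1,0,0,20,0,0,0,-1,0,0,14,0,0,0,-1,0,0,8,0,0,0,-1,0,0,4,0,0,0,-1,0,0,0,0,0,0,-1,0,0,0,0,0,0]' && python3 -m jog '[1,0,0,0,0,0,0,1,0,0,0,0,0,0,1,0,0,0,0,0,0,1,0,0,0,0,0,0,1,0,0,0,0,0,0,1,0,0,0,0,0,0,1,0,0,0,0,0,0,1,0,0,0,0,0,0]' 35
```

```text
t: 3.92
ee_pos: [0.6052, -0.0132, 0.0852]
eef_rot: [2.151, 2.289, 0.001]
wrist_force: [-0.3, 1.0, 0.6]
finger_gap: 0.0866
grasp_force: 0.0
t: 4.92
ee_pos: [0.6048, -0.0132, 0.0846]
eef_rot: [-2.151, -2.289, -0.0]
wrist_force: [0.7, -0.3, -0.1]
finger_gap: 0.0151
grasp_force: 0.3
```

```bash
python3 -m jog '[1,0,0,0,0,0,0,1,0,0,0,0,0,0,1,0,0,0,0,0,0]' 35 && python3 -m jog '[1,0,0,-8,0,0,0,1,0,0,-12,0,0,0,1,0,0,-20,0,0,0,1,0,0,-25,0,0,0,1,0,0,-25,0,0,0,1,0,0,-25,0,0,0,1,0,0,-15,0,0,0,1,0,0,0,0,0,0]' && python3 - <<'E'
from h import *;from bench import env;import cv2
s=env.get_state()
c={n:env.camera(n) for n in("wrist","side","scene")};pickle.dump(c,open("c2.pkl","wb"))
M=R.from_rotvec(s["eef_rot"]).as_matrix()
P=[s["ee_pos"]+M@[0,0,.0763-.108]]  # grip top
out=[]
for n,w,h in(("scene",120,90),("side",120,90)):
    u=proj(c[n],s["ee_pos"]+[0,0,-.03])[0];x,y=(u-[w/2,h/2]).astype(int);print(n,x,y)
    out.append(cv2.resize(c[n]["color"][max(y,0):y+h,max(x,0):x+w],(400,300),interpolation=2))
cv2.imwrite("pics/c2.png",np.hstack(out+[]));print(s["ee_pos"].round(4))
E
```

```text
t: 5.3
ee_pos: [0.6048, -0.0133, 0.0846]
eef_rot: [2.152, 2.289, 0.0]
wrist_force: [0.6, 0.2, -0.6]
finger_gap: 0.0137
grasp_force: 34.9
t: 6.3
ee_pos: [0.6052, -0.0132, 0.216]
eef_rot: [2.15, 2.288, 0.002]
wrist_force: [-0.9, -0.3, -2.5]
finger_gap: 0.014
grasp_force: 34.9
scene 178 215
side 127 122
[ 0.6052 -0.0132  0.216 ]
```

View pics/c2.png

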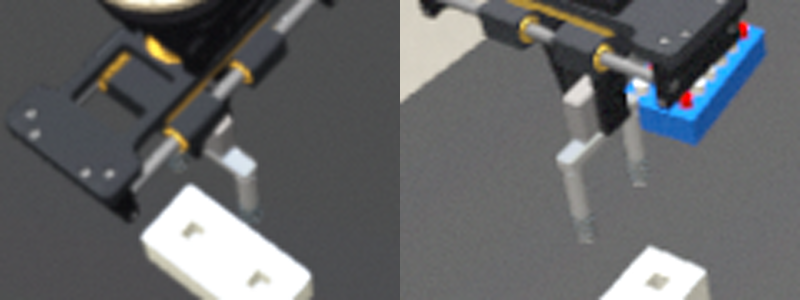

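Clamp A is lifted cleanly and both block sockets are empty. In the side crop the leg ends are at (585,237) and (640,182), and in the scene crop the sockets are at (193,230) and (260,280). Next I'll work out the in-hand offset.

```bash
python3 - <<'E'
from h import *
c=pickle.load(open("c2.pkl","rb"))
u=lambda o,p:np.array(o)+np.array(p)*.3
k=plane(c["scene"],u((178,215),[(193,230),(260,280)]),.036);print("sockets",k.round(4),k.mean(0))
k=plane(c["side"],u((127,122),[(185,240),(240,184)]),.1394);print("leg ends",k.round(4),k.mean(0),np.degrees(np.arctan2(*(k[1]-k[0])[::-1])))
k=plane(c["scene"],u((178,215),[(224,141),(242,162)]),.2134);print(k)
E
```

```text
sockets [[ 0.6069 -0.0381]
 [ 0.6026  0.0221]] [ 0.60475442 -0.00802171]
leg ends [[ 0.5994  0.0228]
 [ 0.6022 -0.0367]] [ 0.60079658 -0.00695786] -87.23265924462156
[[0.59916378 0.00391327]
 [0.60199663 0.0212356 ]]
```

```bash
python3 - <<'E'
from h import *;from bench import env
rows(env.get_state(),[.4345,-.2593,.216],72.8,10,1)
E
```

```text
yaw now 93.55 tilt z [-0.0017 -0.     -1.    ] delta mm [-169.6 -245.9    2.5]
[1, -23.5, -18.5, -0.2, 0, 0, 0.0362]
[1, -24.1, -17.6, -0.2, 0, 0, 0.0362]
[1, -24.8, -16.7, -0.2, 0, 0, 0.0362]
[1, -25.4, -15.8, -0.2, 0, 0, 0.0362]
[1, -25.9, -14.9, -0.2, 0, 0, 0.0362]
[1, -26.4, -13.9, -0.2, 0, 0, 0.0362]
[1, -26.9, -13.0, -0.2, 0, 0, 0.0362]
[1, -27.4, -12.0, -0.2, 0, 0, 0.0362]
[1, -27.8, -11.0, -0.2, 0, 0, 0.0362]
[1, -28.2, -10.0, -0.2, 0, 0, 0.0362]
```

```bash
python3 -m jog '[1,-23.5,-18.5,0,0,0,0.036,1,-24,-17.5,0,0,0,0.036,1,-25,-16.5,0,0,0,0.036,1,-25.5,-16,0,0,0,0.036,1,-26,-15,0,0,0,0.036,1,-26.5,-14,0,0,0,0.036,1,-27,-13,0,0,0,0.036,1,-27.5,-12,0,0,0,0.036,1,-28,-11,0,0,0,0.036,1,-28,-10,0,0,0,0.036]' && python3 -m jog '[1,0,0,0,0,0,0,1,0,0,0,0,0,0,1,0,0,0,0,0,0]' && python3 - <<'E'
from h import *;from bench import env
rows(env.get_state(),[.4345,-.2593,.195],72.8,1,1)
E
```

```text
t: 7.7
ee_pos: [0.4338, -0.2616, 0.2146]
eef_rot: [2.529, 1.864, 0.0]
wrist_force: [-0.4, 0.4, -2.5]
finger_gap: 0.0137
grasp_force: 34.9
t: 8.07
ee_pos: [0.4354, -0.2593, 0.2146]
eef_rot: [-2.525, -1.869, -0.0]
wrist_force: [0.1, 0.7, -2.7]
finger_gap: 0.0136
grasp_force: 34.9
yaw now 73.0 tilt z [ 1.e-04  3.e-04 -1.e+00] delta mm [ -0.9   0.  -19.6]
[1, -0.2, -0.9, 19.6, 0, 0, 0.0035]
```

Now a picture before lowering, with the expected leg ends and hole centres projected for comparison.

```bash
python3 -m jog '[1,0,-1,12,0,0,0,1,0,0,11,0,0,0,1,0,0,0,0,0,0,1,0,0,0,0,0,0]' && python3 - <<'E'
from h import *;from bench import env;import cv2
s=env.get_state();a=np.radians(72.8);yv=np.array([np.cos(a),np.sin(a),0])
c={n:env.camera(n) for n in("side","scene")};pickle.dump(c,open("c3.pkl","wb"))
t=s["ee_pos"]+.004*yv+[0,0,-.0766];print(s["ee_pos"].round(4))
seat=np.array([.4357,-.2555,.07]);out=[]
for n in("scene","side"):
    u=proj(c[n],seat)[0];x,y=(u-[50,45]).astype(int);f=4
    k=cv2.resize(c[n]["color"][y:y+90,x:x+100],None,fx=f,fy=f,interpolation=2)
    for P,col in((t+.03*yv,(0,0,255)),(t-.03*yv,(0,0,255)),(seat+.03*yv,(0,255,0)),(seat-.03*yv,(0,255,0))):
        p=proj(c[n],P)[0];q=((p-[x,y]+.5)*f).astype(int);cv2.drawMarker(k,tuple(map(int,q)),col,0,14,1)
    print(n,x,y);out.append(k)
cv2.imwrite("pics/c3.png",np.hstack(out))
E
```

```text
t: 8.57
ee_pos: [0.4341, -0.2596, 0.1915]
eef_rot: [-2.526, -1.867, -0.0]
wrist_force: [-0.4, -0.9, -2.4]
finger_gap: 0.0138
grasp_force: 34.9
[ 0.4341 -0.2596  0.1915]
scene 172 136
side 259 125
```

View pics/c3.png

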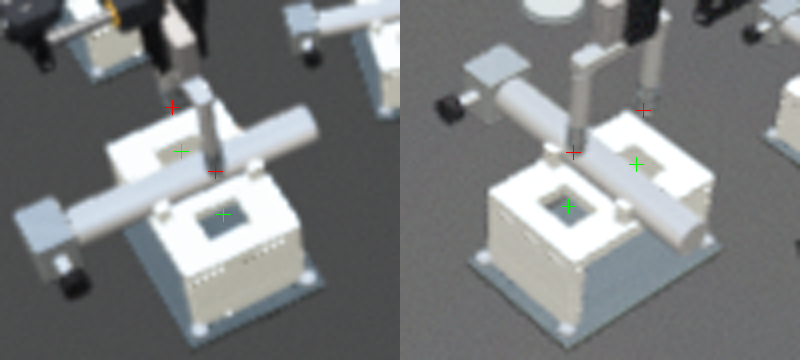

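Both views agree: the red marks (expected leg ends) lie on the leg tips, and the green marks lie in the middle of the holes. I'm lowering it now.

```bash
python3 -m jog '[1,0,0,10,0,0,0,1,0,0,14,0,0,0,1,0,0,14,0,0,0,1,0,0,12,0,0,0,1,0,0,10,0,0,0,1,0,0,8,0,0,0,1,0,0,5,0,0,0,1,0,0,0,0,0,0]' && python3 -m jog '[1,0,0,2,0,0,0,1,0,0,2,0,0,0,1,0,0,1.5,0,0,0,1,0,0,0,0,0,0,1,0,0,0,0,0,0]'
```

```text
t: 9.68
ee_pos: [0.4339, -0.2596, 0.1183]
eef_rot: [-2.526, -1.867, 0.0]
wrist_force: [-0.2, 0.5, -2.9]
finger_gap: 0.0138
grasp_force: 34.9
t: 10.3
ee_pos: [0.434, -0.2596, 0.1131]
eef_rot: [-2.527, -1.867, -0.0]
wrist_force: [1.1, -0.3, -1.6]
finger_gap: 0.0138
grasp_force: 34.9
```

```bash
python3 -m jog '[1,0,0,1,0,0,0,1,0,0,1,0,0,0,1,0,0,0,0,0,0]' && python3 -m jog '[1,0,0,0.5,0,0,0,1,0,0,0.5,0,0,0,1,0,0,0,0,0,0]'
```

```text
t: 10.68
ee_pos: [0.434, -0.2596, 0.1109]
eef_rot: [-2.526, -1.867, 0.0]
wrist_force: [0.8, 0.4, -2.1]
finger_gap: 0.014
grasp_force: 34.9
t: 11.05
ee_pos: [0.4341, -0.2597, 0.1104]
eef_rot: [2.526, 1.867, 0.0]
wrist_force: [-2.0, 0.5, 3.4]
finger_gap: 0.0133
grasp_force: 34.9
```

Contact: the force now pushes up. Releasing, then lifting straight up.

```bash
python3 -m jog '[0.6,0,0,0,0,0,0,0.4,0,0,0,0,0,0,0,0,0,0,0,0,0,0,0,0,0,0,0,0,0,0,0,0,0,0,0,0,0,0,0,0,0]' && python3 -m jog '[0,0,0,-8,0,0,0,0,0,0,-20,0,0,0,0,0,0,-25,0,0,0,0,0,0,-30,0,0,0,0,0,0,-30,0,0,0,0,0,0,-20,0,0,0,0,0,0,0,0,0,0,0,0,0,0,0,0,0]' && python3 - <<'E'
from h import *;from bench import env;import cv2
c={n:env.camera(n) for n in("side","scene")}
seat=np.array([.4357,-.2555,.09]);out=[]
for n in("scene","side"):
    x,y=(proj(c[n],seat)[0]-[50,50]).astype(int)
    out.append(cv2.resize(c[n]["color"][y:y+90,x:x+100],None,fx=4,fy=4,interpolation=2))
cv2.imwrite("pics/c4.png",np.hstack(out))
E
```

```text
invalid input
```

```bash
python3 -m jog '[0.6,0,0,0,0,0,0, 0.4,0,0,0,0,0,0, 0,0,0,0,0,0,0, 0,0,0,0,0,0,0, 0,0,0,0,0,0,0, 0,0,0,0,0,0,0]' && python3 -m jog '[0,0,0,-8,0,0,0, 0,0,0,-20,0,0,0, 0,0,0,-25,0,0,0, 0,0,0,-30,0,0,0, 0,0,0,-30,0,0,0, 0,0,0,-20,0,0,0, 0,0,0,0,0,0,0]' && python3 - <<'E'
from h import *;from bench import env;import cv2
c={n:env.camera(n) for n in("side","scene")}
seat=np.array([.4357,-.2555,.09]);out=[]
for n in("scene","side"):
    x,y=(proj(c[n],seat)[0]-[50,50]).astype(int)
    out.append(cv2.resize(c[n]["color"][y:y+90,x:x+100],None,fx=4,fy=4,interpolation=2))
cv2.imwrite("pics/c4.png",np.hstack(out))
E
```

```text
t: 11.8
ee_pos: [0.434, -0.2596, 0.11]
eef_rot: [-2.527, -1.867, 0.0]
wrist_force: [-0.3, 0.2, -0.0]
finger_gap: 0.043
grasp_force: 0.0
t: 12.68
ee_pos: [0.4348, -0.26, 0.245]
eef_rot: [2.524, 1.865, 0.002]
wrist_force: [-0.2, -0.2, 0.3]
finger_gap: 0.0434
grasp_force: 0.0
```

View pics/c4.png

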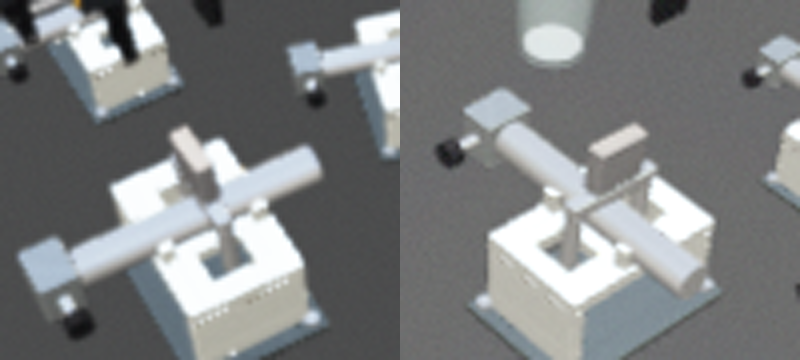

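The clamp stands upright over the rod. Both legs are in their holes, the crossbar rests on the rod (scene crop (218,208)), and the gripper is clear.

```bash
python3 -c "
from bench import env;print(env.job_done())"
```

```text
the job is handed in; nothing more can be done
None
```

The wide U-clamp is over the rod with both legs through the bracket holes and its crossbar resting on the rod; the narrow clamp was left alone, and I handed the job in at about 13 s with the gripper clear (no verdict was shown).

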